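# Prise open the tea caddy and work its portion plunger

## Robot

A 6-joint arm with a two-finger parallel gripper is mounted at the origin on the work surface. World frame = base frame: x ahead of the robot, y to its left, z up, the work surface at z = 0. Lengths are in mm, angles in rad, forces in N, time in s.
With the tool pointing down it reaches from about 350 to 975 mm from the base axis. Payload 7.1 kg.
Tool frame: the origin (TCP) lies at the very end of the fingers, on their centre line; the grasp point (between the pads) lies 19 mm behind it; z points along the fingers, y is the line along which they close (so a half turn about z gives the same grasp; the last joint's range is limited). The gripper opens to 88 mm and grips with 3 to 60 N. Pads are 20 mm wide; open, the fingers measure 115 mm over their backs; the gripper's body (75 mm by 178 mm) begins 61 mm behind the grasp point.
Start: joints at [1.239, 0.423, 1.63, -0, 1.089, -0.019], TCP at [192.296, 594.666, 222.675] pointing down, gripper open.
Joint ranges: [-3, 3], [-0.9, 2.11], [0.09, 2.58], [-1.31, 4.45], [0.11, 2.69], [-2.54, 2.54]. Speed limits (rad/s): [2.39, 2.39, 3.01, 3.14, 3.14, 3.14].

## Interface

Orientations are given as a rotation vector (axis times angle).
In Python, from workcell import ctrl, optics gives the robot as it stands.
- The arm moves only by the shell command python3 -m jog 'ROWS'. ROWS is JSON, a list of rows, each a list of 7 numbers: the shift along the tool's x, y, z in units of 40 mm (1.0 is 40 mm), then the turn, a rotation vector about the tool's x, y, z in units of 6 degrees (1.0 is 6 degrees), then the opening, from 0 (shut) to 1 (fully open). A call has 1 to 20 rows; each row shifts and turns the commanded pose from where the row before left it, along the tool's axes as they then stand; what a row does not reach is not made up. A row lasts 1/10 s, in which the tool goes at most 50 mm and 8.59 degrees, less where a joint would pass 70% of its speed; a pose out of reach is approached as far as the arm can. A call is refused whole if a number of a shift passes 1 or a number of a turn 1, either way. A call with a gripper value outside its range is refused whole. The fingers move at their own pace and stop on an object; the grip force is fixed at half the most. Time passes only in rows, so rows that do not move let the fingers close. It gives the time, the measured TCP pose, the force, the opening and the grip force at its end, in the units of the state.
- ctrl.get_obs(): the state, without advancing time (a new reading comes with each control period).
- optics.get_image(name): name is "side" or "top" or "wrist"; returns the picture (400x640x3 uint8, red, green, blue); there is no depth.
- optics.camera_model(name): a dict with "fov_y" (degrees; the focal length in pixels is half the picture's height over the tangent of half this angle, whatever the lens; pixels are square), "cx", "cy" (the principal point, pixels), "view" (4x4, takes a point from world to camera coordinates); the wrist camera has in their place "hand_eye" (4x4, takes a point from camera to tool coordinates, whose origin is the TCP and whose axes are the flange's). Camera axes: x right, y up, looking along -z (the intrinsics and any distortion apply to the point x, -y, -z); pixel columns grow to the right and rows downward; lengths in mm; the calibration is good to about 2 mm. A picture is of the moment at which its call begins: read the wrist's pose just before it. camera_model takes no time and is no camera call.
- ctrl.close_job(): hands the job in; it is judged then, once.
Trained networks look in the newest picture that a camera, given by its name, has taken for a name from the list of things; names that differ only in an ending like _2 or _b are one class to them, and where a whole thing is asked for, a point or a joint stands for the part that bears it (a point fixed in the world has none). Each returns a list of dicts, best first, with "conf" (0 to 1); they miss things now and then, are a little off and sometimes report something else, mostly with a low value. They report only what shows in the picture. A call takes as long as a camera call. They do not tell look-alikes from the thing itself.
- optics.masks_of(target, camera): "pixels" (400x640 bool, what is visible of it) and "extent" ([centre column, centre row, width, height] in pixels, round what is visible of it).
The state is a dict: "t": time; "qpos": joint angles; "qvel": joint speeds; "joint_torque": joint torques, N m; "ee_pos": TCP position; "orientation": TCP orientation; "ft_force": force on the tool from outside, world axes, zero at the start; "moment": the same for the moment, N m; "width": finger opening in mm; "grasp_force": force on a finger pad.
Only numpy, scipy, OpenCV 4.12 (cv2) and the standard library are available. Lean on these libraries where they do the work, as an engineer would, in place of code of your own. Each camera call takes 0.05 s, during which the arm holds its last target. There are 200 camera calls.

## Task

Take the stainless measuring spoon and use its blade to lever up the tight flip-top lid of the blue caddy (do not prise the shut lid with the fingers), then swing the lid back until it stands upright or further. Press the plunger inside the caddy fully down to its stop and let it spring up, and finish with the spoon lying on the wooden board again and the lid open. Leave the teapot, coaster, honey dipper and milk jug where they are.

Things in the scene. Friction and masses are not known exactly. Their poses are not given: they have to be found in the camera images.
- stand: Fixed two-tier chrome stand, 420 mm wide (y). Origin at counter level under its middle; x points away from its front. Lower tier: x -100 to +100 mm, top at z 50. Upper tier, holding the teapot: set back, x -35 to +100, z 300 to 308, so it hangs over the rear half of the caddy. 12 mm posts at the rear corners (x 88, y +-200) with a slanting brace forward from each.
- caddy: Blue plastic caddy standing fast (cannot slide or tip) at the front of the lower tier: 110 mm deep (x), 100 mm wide (y), 100 mm high to its rim. Origin at the centre of its underside; x points from its front wall (outer face at x -55 mm) to its hinge side. Inside is a well 30 mm deep with 5 mm walls; the plunger stands in its centre.
- lid (a joint): Angle of the caddy's flip-top lid in rad: 0 shut, 1.57 upright, 1.85 fully back at its stop. A spring catch behind the front wall holds it shut (about 5 N upward at the lip to snap free); after that it swings with light friction and stays at any angle.
- lid_hinge (a point): Point on the lid's hinge axis (fixed to the caddy, middle of the width), caddy x +50 mm, z 104 mm; the axis runs along caddy y, and the lid's lip rises as it opens.
- lid_frame (a point): Frame of the lid: blue plate 8 mm thick, 100 mm wide, lying on the rim; at its front a thumb tab 50 mm wide juts out 21 mm beyond the front wall. Origin on the hinge axis; x points from tab to hinge (tab end at x -126 mm, front wall's outer face below x -105 mm when shut), underside at z -4 mm. A tongue hangs 18 mm below it at x -88 mm.
- lid_lip (a point): Middle of the lower front edge of the lid's tab, 126 mm from the hinge; moves with the lid.
- plunger (a joint): Travel of the grey plunger in m: 0 up, 0.012 down at its stop; a spring returns it (2 N at the top, 6 N at the stop).
- plunger_top (a point): Centre of the top of the round plunger head, 36 mm across, in the middle of the caddy, 6 mm below the rim (caddy z 94 mm) when up; 15 mm in front of a vertical plane through the front edge of the upper tier. Moves down with the plunger.
- spoon: Loose stainless measuring spoon, 177 mm long, 90 g, on the board, blade roughly away from the robot. Origin on its underside where grip and blade meet; x points to the blade tip, z up as it lies. Grip: bar 16 mm wide (y), 24 mm high (z 0 to 24), x -80 to 0. Blade: 20 mm wide, 4 mm thick, centred at z 12, x 0 to 55. Round bowl 44 mm across, 22 mm high, centred at x -100.
- spoon_tip (a point): Middle of the blade's end: spoon x 55 mm, z 12 mm.
- board: Fixed wooden board 200 mm (x) by 130 mm (y) by 15 mm thick on the counter, left or right of the stand's front. Origin at the centre of its underside.
- teapot: Bystander: white porcelain teapot on the upper tier, 108 mm across, 104 mm high, spout and handle along its y. Origin under its centre.
- coaster: Bystander: glass coaster 90 x 90 x 8 mm on the lower tier. Origin under its centre.
- dipper: Bystander: wooden honey dipper 140 mm long, head 32 mm thick, on the lower tier at the other end. Origin under its middle.
- jug: Bystander: white porcelain milk jug 76 mm across, 85 mm high, on the counter, across from the board. Origin under its centre.
Mind the look-alikes: they are no part of the job. Leave any green or orange look-alike of the spoon alone.

How it is judged (in metres and radians):
On the way, in this order (a step that is already met when the one before it is completed fails the run):
1. the lid is levered free of its catch with the spoon pressing on it (open more than 0.15 rad) (value of joint lid above 0.15 rad and contact force between spoon and lid above 0.2 N), for 0.05 s.
2. the lid is swung back past upright or nearly so (more than 1.4 rad) (value of joint lid above 1.4 rad), for 0.2 s.
3. the plunger is pressed down to its stop (within 1.5 mm) (value of joint plunger above 0.0105 m), for 0.1 s.
At the end, for the whole second after the job is handed in: The lid stands open by more than 1.35 rad, the plunger has sprung back up (within 3 mm of the top), and the spoon rests still on the board, its origin within x -70 to +100 mm and y +-60 mm of the board's centre and 8 to 45 mm above the board's underside (value of joint lid above 1.35 rad and value of joint plunger below 0.003 m and x of spoon in the frame of board between -0.07 and 0.1 m and y of spoon in the frame of board between -0.06 and 0.06 m and z of spoon in the frame of board between 0.008 and 0.045 m and linear speed of spoon below 0.02 m/s and contact force between spoon and board above 0.2 N); the robot touches nothing.
It fails at once if the fingers push on the lid while it is still shut (under 0.15 rad) (value of joint lid below 0.15 rad and contact force between the fingers and lid above 2 N).
It fails at once if the teapot, coaster, honey dipper or jug is moved more than 30 mm or tipped ((distance of teapot from where it was at the start of the episode above 0.03 m or angle between teapot's own z axis and vertical above 0.4 rad) or (distance of coaster from where it was at the start of the episode above 0.03 m or angle between coaster's own z axis and vertical above 0.4 rad) or (distance of dipper from where it was at the start of the episode above 0.03 m or angle between dipper's own z axis and vertical above 0.4 rad) or (distance of jug from where it was at the start of the episode above 0.03 m or angle between jug's own z axis and vertical above 0.4 rad)).
It also fails if it takes over 72 s, if anything falls off the work surface, if the arm or the gripper's body presses on something with over 40 N, if the wrist force passes 120 N, or if a joint passes its speed limit or range.

## Working session

There is one attempt and no reset: what is moved stays moved. The work goes in short steps, Python scripts to look and compute and a shell command to move; the robot and the scene stay as the last step left them, time stands still between calls to the robot, and variables do not carry over. Pictures are saved under pics/ and viewed, at most 10 in all, crops included, and the job is handed in when it is done.

```bash
ls; mkdir -p pics
python3 - <<'E'
from workcell import ctrl, optics
import cv2, numpy as np
o=ctrl.get_obs(); print(o)
for n in ["side","top"]:
    im=optics.get_image(n); cv2.imwrite(f"pics/{n}0.png",im[:,:,::-1]); m=optics.camera_model(n); print(n,m)
    for t in ["spoon","caddy","board","lid","stand","teapot","coaster","dipper","jug"]:
        r=optics.masks_of(t,n); print(t,[(round(d["conf"],2),np.round(d["extent"]).tolist()) for d in r[:3]])
print(optics.camera_model("wrist"))
E
```

```text
pics
{'t': 0.0, 'qpos': array([ 1.23899542e+00,  4.23852536e-01,  1.63069767e+00, -1.46159497e-05,
        1.08859260e+00, -1.90109094e-02]), 'qvel': array([-0.00035228, -0.0001749 , -0.00133237, -0.00056309,  0.00077167,
       -0.00096334]), 'joint_torque': array([-1.40602944e-03, -5.44621003e+01, -2.73666251e+01,  6.43414166e-02,
        2.28365685e-02, -7.04262538e-05]), 'ee_pos': array([192.12391248, 594.14634118, 221.89138277]), 'orientation': array([-4.89278066e-01, -3.10299631e+00,  2.40095581e-03]), 'ft_force': array([-0.18140831, -0.57471333, -0.39524733]), 'moment': array([0.06652848, 0.00847096, 0.02104157]), 'grasp_force': 0.0, 'width': 88.00420939628306}
side {'fov_y': 55.05478001187191, 'cx': 320.19209779171854, 'cy': 201.75938646949822, 'view': array([[ 9.88109115e-01, -1.53437803e-01, -9.85989667e-03,
        -5.77356462e+02],
       [ 8.59989404e-02,  4.98380284e-01,  8.62682604e-01,
        -1.78424516e+02],
       [-1.27454145e-01, -8.53272485e-01,  5.05649589e-01,
        -1.26312626e+03],
       [ 0.00000000e+00,  0.00000000e+00,  0.00000000e+00,
         1.0000
[... 1281 characters left out ...]
, 180.0, 27.0, 35.0]), (0.46, [226.0, 255.0, 24.0, 22.0])]
teapot [(0.79, [349.0, 139.0, 50.0, 33.0])]
coaster [(0.87, [279.0, 160.0, 26.0, 16.0])]
dipper [(0.52, [364.0, 181.0, 7.0, 32.0]), (0.18, [382.0, 260.0, 24.0, 41.0])]
jug [(0.86, [224.0, 255.0, 27.0, 19.0])]
{'fov_y': 65.5648767589742, 'cx': 320.00947744953004, 'cy': 197.7051011677098, 'hand_eye': array([[-4.32955266e-04,  9.64636299e-01,  2.63584184e-01,
         7.19480173e+01],
       [ 9.99999567e-01,  6.34865531e-04, -6.80842283e-04,
        -1.71352982e-01],
       [-8.24105694e-04,  2.63583775e-01, -9.64636156e-01,
        -1.62623001e+02],
       [ 0.00000000e+00,  0.00000000e+00,  0.00000000e+00,
         1.00000000e+00]])}
```

Run:
```python
import cv2
a=cv2.imread("pics/side0.png")[100:400,200:500]; cv2.imwrite("pics/v1.png",cv2.resize(a,(600,600),interpolation=3))
a=cv2.imread("pics/top0.png")[90:300,200:480]; cv2.imwrite("pics/v2.png",cv2.resize(a,(800,600),interpolation=3))
```

```text
(no output)
```

View pics/v1.png

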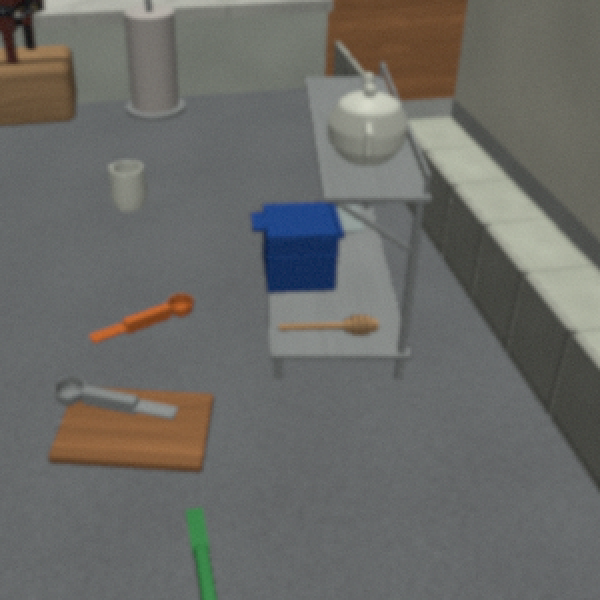

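View pics/v2.png

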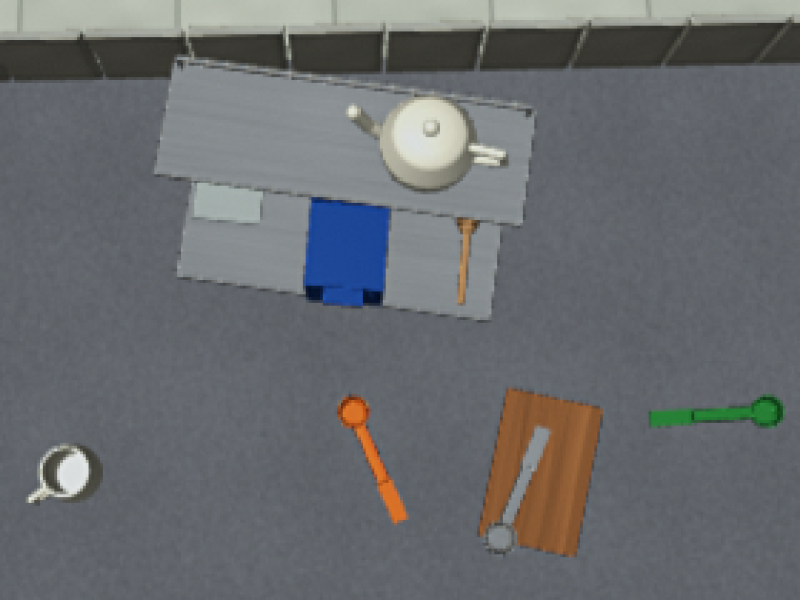

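The pictures show the spoon on the board (top-crop tip at 543,428, bowl at 499,538) and the caddy tab (322–362, 305). Orange and green look-alikes lie off the board.

```bash
cat > h.py <<'E'
from workcell import ctrl, optics
import cv2, numpy as np
from scipy.spatial.transform import Rotation as Ro
def cam(n,o=None):
    m=optics.camera_model(n); f=200/np.tan(np.radians(m["fov_y"])/2)
    if "view" in m: V=m["view"]
    else:
        T=np.eye(4); T[:3,:3]=Ro.from_rotvec(o["orientation"]).as_matrix(); T[:3,3]=o["ee_pos"]
        V=np.linalg.inv(T@m["hand_eye"])
    K=np.array([[f,0,m["cx"]],[0,f,m["cy"]],[0,0,1]])
    return K@np.diag([1,-1,-1])@V[:3]
def proj(P,X):
    q=P@np.append(X,1); return q[:2]/q[2]
def tri(*obs):   # (P,(u,v)) pairs
    A=[]
    for P,(u,v) in obs: A+= [u*P[2]-P[0], v*P[2]-P[1]]
    A=np.array(A); A/=np.linalg.norm(A[:,:3],axis=1)[:,None]
    X=np.linalg.lstsq(A[:,:3],-A[:,3],rcond=None)[0]
    return X,[np.round(proj(P,X)-uv,1).tolist() for P,uv in obs]
def onz(P,uv,z):
    u,v=uv; A=np.array([u*P[2]-P[0], v*P[2]-P[1]])
    return np.append(np.linalg.solve(A[:,:2],-A[:,3]-A[:,2]*z),z)
E
python3 - <<'E'
from h import *
S=cam("side");T=cam("top")
t=lambda u,v:(200+u/2.857,90+v/2.857); s=lambda u,v:(200+u/2,100+v/2)
for n,a,b in [("tip",t(543,428),s(176,412)),("bowl",t(499,538),s(70,390)),("tabL",t(322,305),s(252,213)),("lidRrear",t(389,207),s(342,236)),("tierFR",t(491,320),s(270,354)),("upFR",t(523,224),s(325,198)),
 ("boardFR",t(576,556),s(50,462)),("boardBR",t(601,409),s(200,468)),("boardBL",t(509,388),s(213,396))]:
    X,e=tri((T,a),(S,b)); print(n,X.round(),e)
for n,p,z in [("tabL",(322,305),158),("tabR",(362,306),158),("lidRL",(310,198),158),("lidRR",(389,207),158),("lidFL",(306,287),158),("lidFR",(384,293),158),("tierL",(178,277),50),("tierR",(491,320),50),("upL",(156,174),308),("upR",(523,224),308),("jug",(66,472),40)]:
    print(n,onz(T,t(*p),z).round())
E
```

```text
tip [ 444. -325.   26.] [[-0.0, -0.7], [-1.0, 0.2]]
bowl [ 302. -261.   27.] [[-0.1, -0.6], [-0.8, 0.1]]
tabL [594. -41. 152.] [[0.0, -1.2], [-1.2, 0.3]]
lidRrear [ 718. -128.  150.] [[0.1, -1.3], [-1.5, 0.4]]
tierFR [ 585. -260.   51.] [[0.0, -0.5], [-0.7, 0.1]]
upFR [ 651. -271.  306.] [[0.1, -0.6], [-0.7, 0.2]]
boardFR [ 277. -363.    3.] [[-0.1, -0.8], [-1.1, 0.1]]
boardBR [ 468. -407.    6.] [[-0.0, -0.4], [-0.6, 0.1]]
boardBL [ 499. -285.    8.] [[-0.0, -0.5], [-0.6, 0.1]]
tabL [589. -40. 158.]
tabR [587. -90. 158.]
lidRL [725. -28. 158.]
lidRR [ 711. -127.  158.]
lidFL [612. -21. 158.]
lidFR [ 602. -117.  158.]
tierL [651. 151.  50.]
tierR [ 583. -260.   50.]
upL [717. 141. 308.]
upR [ 648. -271.  308.]
jug [399. 299.  40.]
```

```bash
python3 -m jog '[[-0.84,-0.5,0,0,0,0,1],[-0.84,-0.5,0,0,0,0,1],[-0.84,-0.5,0,0,0,0,1],[-0.84,-0.5,0,0,0,0,1],[-0.84,-0.5,0,0,0,0,1],[-0.84,-0.5,0,0,0,0,1],[-0.84,-0.5,0,0,0,0,1],[-0.84,-0.5,0,0,0,0,1],[-0.84,-0.5,0,0,0,0,1],[-0.84,-0.5,0,0,0,0,1]]'
python3 -m jog '[[-0.15,-0.73,0,0,0,0,1],[-0.15,-0.73,0,0,0,0,1],[-0.15,-0.73,0,0,0,0,1],[-0.15,-0.73,0,0,0,0,1],[-0.15,-0.73,0,0,0,0,1],[-0.15,-0.73,0,0,0,0,1],[-0.15,-0.73,0,0,0,0,1],[-0.15,-0.73,0,0,0,0,1],[-0.15,-0.73,0,0,0,0,1],[-0.15,-0.73,0,0,0,0,1],[-0.15,-0.73,0,0,0,0,1],[-0.15,-0.73,0,0,0,0,1],[-0.15,-0.73,0,0,0,0,1],[-0.15,-0.73,0,0,0,0,1],[-0.15,-0.73,0,0,0,0,1],[-0.15,-0.73,0,0,0,0,1],[-0.15,-0.73,0,0,0,0,1],[-0.15,-0.73,0,0,0,0,1],[-0.15,-0.73,0,0,0,0,1],[-0.15,-0.73,0,0,0,0,1]]'
python3 - <<'E'
from h import *
o=ctrl.get_obs(); im=optics.get_image("wrist"); P=cam("wrist",o); np.savez("w1.npz",P=P)
cv2.imwrite("pics/w1.png",im[:,:,::-1]); print(o["t"],o["ee_pos"],o["ft_force"])
for n,X in [("tip",(444,-325,27)),("bowl",(302,-261,27)),("tab",(588,-65,154))]: print(n,proj(P,X))
E
```

```text
t: 2.0
ee_pos: [451.4, 299.7, 222.9]
orientation: [0.489, 3.103, 0.001]
ft_force: [0.9, 0.1, 0.1]
width: 87.7
grasp_force: 0.0
t: 4.0
ee_pos: [384.7, -292.9, 222.8]
orientation: [0.49, 3.103, -0.0]
ft_force: [0.7, 0.7, 0.4]
width: 87.9
grasp_force: 0.0
4.0 [ 384.65340855 -292.93441227  222.83947811] [0.72319426 0.7274235  0.41293445]
tip [310.03827543 229.25503107]
bowl [324.39717905  97.18932161]
tab [635.7713292  341.26934318]
```

View pics/w1.png

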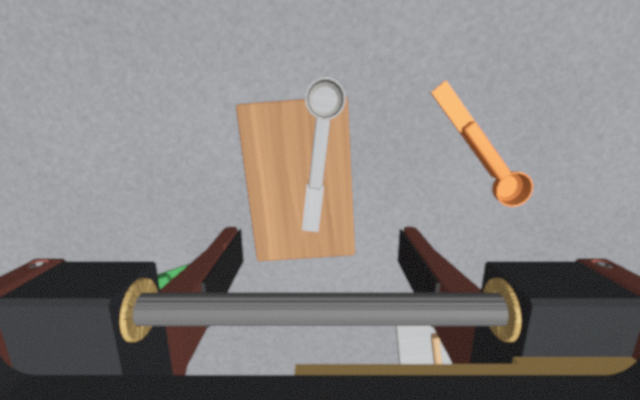

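Wrist picture: spoon tip at (311,231), grip/blade junction (315,187), bowl centre (325,98); it agrees with my triangulated points.

Run:
```python
from h import *
P=np.load("w1.npz")["P"]; T=cam("top");S=cam("side"); t=lambda u,v:(200+u/2.857,90+v/2.857);s=lambda u,v:(200+u/2,100+v/2)
X1,e=tri((P,(311,231)),(T,t(543,428)),(S,s(176,412)));print(X1,e)
X2,e=tri((P,(325,98)),(T,t(499,538)),(S,s(70,390)));print(X2,e)
a=onz(P,(311.5,231),27);b=onz(P,(325,98),37)
print(a,b)
for p,z in [((237,104),15),((258,261),15),((355,255),15)]: print(onz(P,p,z).round())
d=(a-b)[:2];L=np.hypot(*d);d/=L;print(L,np.degrees(np.arctan2(d[1],d[0])))
g=a[:2]-69*d; o=ctrl.get_obs();R=Ro.from_rotvec(o["orientation"]).as_matrix()
tgt=np.array([*g,24-17.]);tgt[2]=15+12-10
print(g,R.T@(tgt-o["ee_pos"])/40,R[:,0])
```

```text
[ 444.86236232 -325.01747135   26.52150122] [[-0.7, -1.3], [-0.0, -0.9], [-0.7, -0.1]]
[ 302.63657402 -260.58461692   26.6580915 ] [[-0.1, -0.3], [-0.1, -0.6], [-0.7, 0.1]]
[ 446.7323846  -324.01186832   27.        ] [ 303.37824275 -260.91481893   37.        ]
[ 278. -358.   15.]
[ 469. -406.   15.]
[ 500. -282.   15.]
156.6258204307798 -23.756602009347215
[ 383.57909505 -296.21506958] [0.0507105  0.00799925 5.15509168] [-0.95123213  0.30846748 -0.00229201]
```

```bash
python3 -m jog '[[0.05,0.01,0,0,0,0.97,1],[0,0,0.75,0,0,0,1],[0,0,0.75,0,0,0,1],[0,0,0.75,0,0,0,1],[0,0,0.75,0,0,0,1],[0,0,0.75,0,0,0,1],[0,0,0.75,0,0,0,1],[0,0,0.3,0,0,0,1],[0,0,0.2,0,0,0,1],[0,0,0.1,0,0,0,1],[0,0,0,0,0,0,1]]'
python3 -m jog '[[0,0,0,0,0,0,0],[0,0,0,0,0,0,0],[0,0,0,0,0,0,0],[0,0,0,0,0,0,0],[0,0,0,0,0,0,0],[0,0,0,0,0,0,0],[0,0,0,0,0,0,0],[0,0,0,0,0,0,0]]'
```

```text
t: 5.15
ee_pos: [383.5, -290.9, 19.1]
orientation: [0.646, 3.074, -0.001]
ft_force: [0.2, 0.7, 0.2]
width: 87.8
grasp_force: 0.0
t: 5.95
ee_pos: [383.1, -290.6, 18.6]
orientation: [-0.646, -3.074, -0.0]
ft_force: [-0.3, -0.4, -0.1]
width: 27.1
grasp_force: 0.1
```

```bash
python3 -m jog '[[0,0,0,0,0,0,0],[0,0,0,0,0,0,0],[0,0,0,0,0,0,0],[0,0,0,0,0,0,0],[0,0,0,0,0,0,0],[0,0,0,0,0,0,0]]'
python3 -m jog '[[0,0,-0.2,0,0,0,0],[0,0,-0.4,0,0,0,0],[0,0,-0.7,0,0,0,0],[0,0,-0.7,0,0,0,0],[0,0,-0.7,0,0,0,0],[0,0,-0.7,0,0,0,0],[0,0,-0.5,0,0,0,0],[0,0,0,0,0,0,0]]'
python3 - <<'E'
from h import *
o=ctrl.get_obs(); im=optics.get_image("wrist"); P=cam("wrist",o); np.savez("w2.npz",P=P,q=o["ee_pos"],r=o["orientation"])
cv2.imwrite("pics/w2.png",im[:,:,::-1]); print(o["t"],o["ee_pos"],o["ft_force"])
im=optics.get_image("side"); cv2.imwrite("pics/s2.png",im[:,:,::-1])
E
```

```text
t: 6.55
ee_pos: [383.2, -290.6, 18.7]
orientation: [0.646, 3.074, -0.0]
ft_force: [0.6, 0.0, -0.8]
width: 15.7
grasp_force: 30.0
t: 7.35
ee_pos: [384.5, -291.6, 177.5]
orientation: [0.645, 3.07, -0.004]
ft_force: [0.7, 1.7, -1.3]
width: 16.0
grasp_force: 30.0
7.35 [ 384.470857   -291.64456936  177.53988624] [ 0.70503421  1.73391778 -1.27059896]
```

View pics/w2.png

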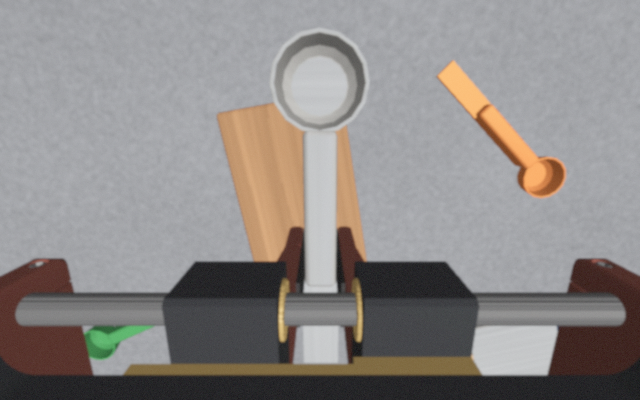

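The spoon is held straight between the pads: bowl centre at (320,80), grip/blade junction near (320,287).

Run:
```python
from h import *
d=np.load("w2.npz"); P=d["P"]; R=Ro.from_rotvec(d["r"]).as_matrix(); T=np.eye(4);T[:3,:3]=R;T[:3,3]=d["q"]
Pt=P@T   # tool coords -> pixel
for p in (-6,-3,0,3,6):
  for x0 in (-10,-14,-18):
    c,s=np.cos(np.radians(p)),np.sin(np.radians(p))
    # spoon x -> tool -x, spoon z -> tool -z; rotate about the pads (tool z -19); p>0 blade tip up
    def m(x,z):
        a=np.array([-(x+0)-0, -z+3.7])       # tool x,z with origin at tool x=0
        a[0]+=x0; a-= [0,-19]; a=np.array([c*a[0]+s*a[1]*-1, c*a[1]+s*a[0]])+[0,-19]
        return proj(Pt,(a[0],0,a[1]))[1]
    print(p,x0,"rimFar %.0f rimNear %.0f junction %.0f tip %.0f"%(m(-122,22),m(-78,22),m(0,24),m(55,14)))
x=onz  # silhouettes: rim far 30, near 131
T_=cam("top");S=cam("side"); im=cv2.imread("pics/s2.png")
a=[proj(S,(T@np.r_[v,1])[:3]) for v in ([-69,0,-8.],[90,0,-8])]; print(a)
cv2.imwrite("pics/s2c.png",cv2.resize(im[190:320,190:350],(800,650)[:2] and (738,600),interpolation=2))
```

```text
-6 -10 rimFar 5 rimNear 123 junction 278 tip 344
-6 -14 rimFar 17 rimNear 132 junction 284 tip 349
-6 -18 rimFar 28 rimNear 142 junction 291 tip 354
-3 -10 rimFar 8 rimNear 122 junction 278 tip 349
-3 -14 rimFar 20 rimNear 131 junction 285 tip 354
-3 -18 rimFar 31 rimNear 141 junction 292 tip 359
0 -10 rimFar 13 rimNear 122 junction 279 tip 354
0 -14 rimFar 23 rimNear 131 junction 286 tip 359
0 -18 rimFar 34 rimNear 140 junction 293 tip 365
3 -10 rimFar 17 rimNear 122 junction 279 tip 359
3 -14 rimFar 27 rimNear 131 junction 286 tip 365
3 -18 rimFar 37 rimNear 140 junction 294 tip 371
6 -10 rimFar 22 rimNear 122 junction 280 tip 364
6 -14 rimFar 32 rimNear 131 junction 287 tip 370
6 -18 rimFar 41 rimNear 140 junction 294 tip 376
[array([284.81713055, 257.58432258]), array([226.58080751, 248.30064085])]
```

View pics/s2c.png

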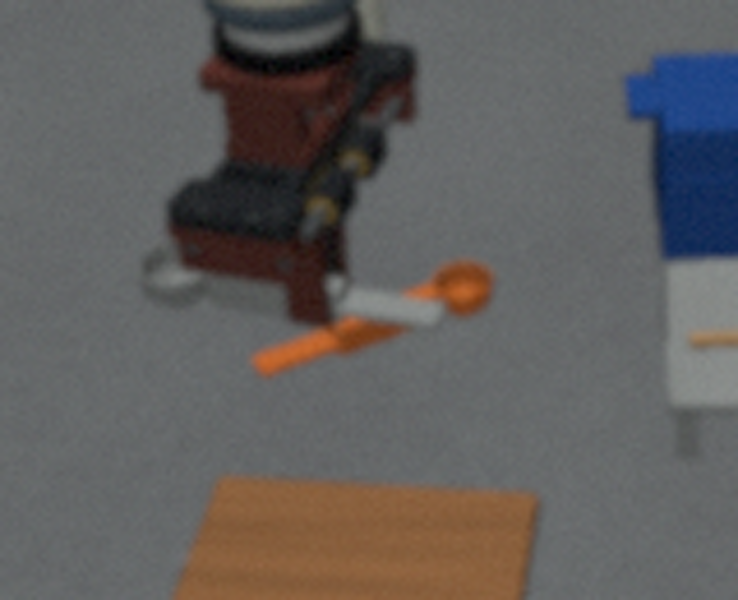

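Run:
```python
from h import *
T=cam("top"); im=cv2.imread("pics/top0.png").astype(float)
sub=im[150:205,295:345]; print(sub[20,25],sub[44,14])
B=sub[:,:,0]-sub[:,:,2]
for v in range(6,50,2):
    r=B[v]; thr=70
    c=np.where(r>thr)[0]
    if len(c)==0: continue
    l,rr=c[0],c[-1]
    ls=l-(r[l]-thr)/(r[l]-r[l-1]); rs=rr+(r[rr]-thr)/(r[rr]-r[rr+1])
    a=onz(T,(295+ls,150+v),158);b=onz(T,(295+rs,150+v),158); print(v+150,a[:2].round(1),b[:2].round(1),((a+b)/2)[:2].round(1),r[[int(ls)+2,25]].round())
for u in range(18,36,3): print(u+295,[int(x) for x in B[38:58,u]])
```

```text
[150.  71.  30.] [48. 24. 12.]
160 [722.7 -29.4] [721.9 -60.6] [722.3 -45. ] [95. 28.]
162 [715.4 -27.7] [ 713.3 -110.8] [714.4 -69.2] [127. 125.]
164 [708.1 -26.6] [ 705.6 -124.5] [706.8 -75.6] [125. 122.]
166 [700.8 -25.2] [ 698.3 -124.1] [699.5 -74.6] [127. 122.]
168 [693.5 -24.8] [ 691.  -123.5] [692.2 -74.2] [126. 121.]
170 [686.2 -24.3] [ 683.7 -123.1] [684.9 -73.7] [127. 120.]
172 [678.9 -23.9] [ 676.4 -122.7] [677.7 -73.3] [125. 120.]
174 [671.7 -23.2] [ 669.2 -121.3] [670.4 -72.3] [125. 121.]
176 [664.4 -21.9] [ 661.9 -120.5] [663.2 -71.2] [124. 121.]
178 [657.2 -20.8] [ 654.7 -119.2] [655.9 -70. ] [127. 122.]
180 [650.  -19.9] [ 647.4 -118.8] [648.7 -69.3] [128. 121.]
182 [642.7 -19.9] [ 640.2 -118.3] [641.5 -69.1] [126. 121.]
184 [635.5 -19.5] [ 633.  -117.8] [634.3 -68.6] [128. 122.]
186 [628.3 -18.6] [ 625.8 -117.3] [627.1 -67.9] [125. 122.]
188 [621.2 -16.8] [ 618.6 -116. ] [619.9 -66.4] [128. 121.]
190 [613.4 -39.5] [ 611.5 -114.9] [612.4 -77.2] [105. 122.]
192 [606.2 -39.4] [604.9 -90.1] [605.6 -64.7] [125. 122.]
194 [599.  -38.7] [597.7 -89.7] [598.4 -64.2] [130. 123.]
196 [591.4 -57.7] [590.6 -89.1] [591.  -73.4] [ 97. 105.]
313 [123, 117, 94, 100, 114, 141, 142, 118, 33, 6, 8, 9, 10, 10, 9, 9, 9]
316 [123, 117, 106, 122, 123, 122, 125, 119, 57, 6, 8, 8, 9, 9, 9, 10, 10]
319 [121, 117, 111, 125, 121, 122, 123, 126, 97, 9, 5, 9, 9, 9, 10, 10, 9]
322 [121, 122, 123, 120, 123, 121, 121, 125, 101, 6, 4, 8, 10, 10, 10, 9, 9]
325 [122, 123, 121, 109, 124, 125, 126, 131, 119, 30, 5, 9, 10, 9, 10, 10, 10]
328 [121, 123, 117, 81, 37, 34, 31, 32, 16, 8, 8, 10, 11, 10, 11, 10, 9]
```

```bash
python3 -m jog '[[0,0,0,0,0,-0.74,0],[0,0,0,0,0,-0.74,0],[0,0,0,0,0,-0.74,0],[0,0,0,0,0,-0.74,0],[-0.216,0.622,0.116,0,0,0,0],[-0.216,0.622,0.116,0,0,0,0],[-0.216,0.622,0.116,0,0,0,0],[-0.216,0.622,0.116,0,0,0,0],[-0.216,0.622,0.116,0,0,0,0],[-0.216,0.622,0.116,0,0,0,0],[-0.216,0.622,0.116,0,0,0,0],[-0.216,0.622,0.116,0,0,0,0],[-0.216,0.622,0.116,0,0,0,0],[-0.216,0.622,0.116,0,0,0,0],[0,0,0,0,0,0,0],[0,0,0,0,0,0,0]]'
python3 - <<'E'
from h import *
o=ctrl.get_obs();R=Ro.from_rotvec(o["orientation"]).as_matrix();p=o["ee_pos"]
print(p,R.round(3)); tip=p+R@[-69,0,-8.3];print("tip",tip)
S=cam("side");im=optics.get_image("side");T=cam("top");it=optics.get_image("top")
E=np.array([590,-63,150.])
print(proj(S,tip),proj(S,E),proj(T,tip),proj(T,E))
a=cv2.resize(im[180:260,260:380],(780,520),interpolation=2)[:,:,::-1]; cv2.imwrite("pics/s3.png",a)
E
```

```text
t: 9.05
ee_pos: [493.9, -51.8, 126.9]
orientation: [-0.161, -3.134, -0.0]
ft_force: [-0.2, 0.3, -0.7]
width: 15.6
grasp_force: 30.0
[493.88941315 -51.79462526 126.87330557] [[-0.995  0.103 -0.003]
 [ 0.103  0.995  0.   ]
 [ 0.003 -0.    -1.   ]]
tip [562.54971265 -58.87629431 134.96671252]
[315.84053227 215.31148147] [324.5782903  211.18251112] [318.18336928 205.13520742] [319.12021454 196.76156536]
```

View pics/s3.png

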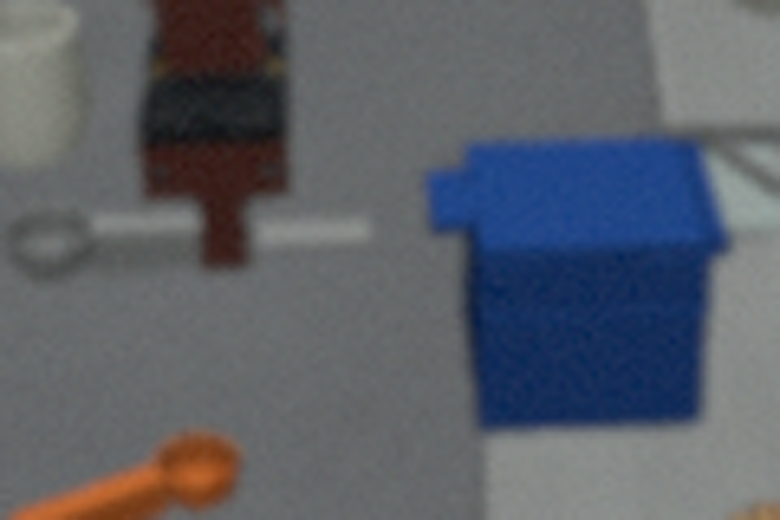

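The side picture shows the blade tip at (371,231) in the crop and the tab's end at (430,200), a gap of about 28 mm, as computed. Next: insert and lift.

```bash
python3 -m jog '[[-0.34,0,0,0,0,0,0],[-0.34,0,0,0,0,0,0],[-0.34,0,0,0,0,0,0],[0,0,0,0,0,0,0],[0,0,-0.15,0,0,0,0],[0,0,-0.15,0,0,0,0],[0,0,-0.05,0,0,0,0]]'
python3 -m jog '[[0,0,-0.1,0,0,0,0],[0,0,-0.1,0,0,0,0],[0,0,-0.1,0,0,0,0],[0,0,-0.1,0,0,0,0]]'
```

```text
t: 9.85
ee_pos: [535.0, -56.3, 142.7]
orientation: [-0.164, -3.137, -0.0]
ft_force: [1.1, 0.5, -6.0]
width: 15.8
grasp_force: 30.0
t: 10.25
ee_pos: [535.3, -56.4, 158.5]
orientation: [-0.164, -3.137, 0.0]
ft_force: [1.8, 0.1, -7.8]
width: 15.9
grasp_force: 30.2
```

Run:
```python
from h import *
im=optics.get_image("side")
cv2.imwrite("pics/s4.png",cv2.resize(im[170:250,270:390],(780,520),interpolation=2)[:,:,::-1])
```

```text
(no output)
```

View pics/s4.png

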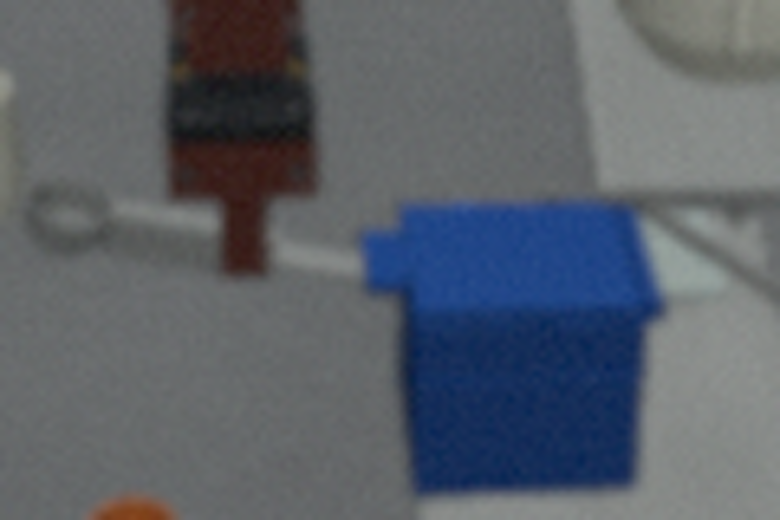

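The picture shows the lid still shut and the spoon drooped about 10° in the pads (bowl 68,215; blade at the tab 365,265). I'll relieve it, go deeper for a shorter lever arm, level the spoon by tilting the tool, and lift faster.

```bash
python3 -m jog '[[0,0,0.3,0,0,0,0],[0,0,0.3,0,0,0,0],[-0.18,0,0,0,0,0,0],[0,0,0,0,-0.92,0,0],[0,0,0,0,-0.92,0,0],[0,0,0,0,0,0,0]]'
python3 -m jog '[[-0.02,0,-0.1,0,0,0,0],[-0.15,0,-0.75,0,0,0,0],[-0.35,0,-0.7,0,0,0,0],[0,0,0,0,0,0,0]]'
python3 - <<'E'
from h import *
im=optics.get_image("side")
cv2.imwrite("pics/s5.png",cv2.resize(im[150:250,260:400],(770,550),interpolation=2)[:,:,::-1])
E
```

```text
t: 10.9
ee_pos: [540.3, -56.8, 133.3]
orientation: [0.154, 2.948, -0.015]
ft_force: [-0.2, 0.8, -1.3]
width: 15.8
grasp_force: 30.0
t: 11.3
ee_pos: [555.8, -58.7, 203.7]
orientation: [0.153, 2.938, -0.016]
ft_force: [0.8, -0.7, -0.0]
width: 15.9
grasp_force: 30.9
```

View pics/s5.png

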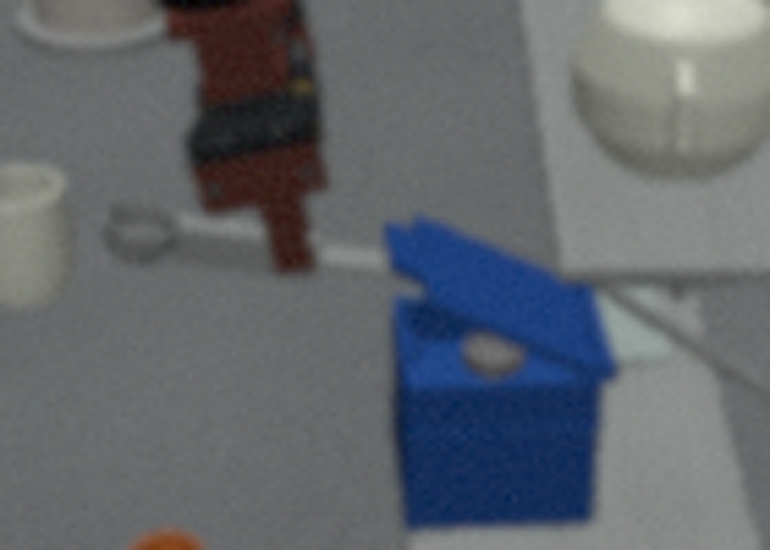

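The lid is open about 0.6 rad with the blade under it. I'll keep pushing along the arc with the spoon.

```bash
python3 -m jog '[[-0.13,0,-0.08,0,0,0,0],[-0.13,0,-0.08,0,0,0,0],[-0.17,0,-0.12,0,0,0,0],[-0.17,0,-0.12,0,0,0,0],[-0.17,0,-0.12,0,0,0,0],[-0.17,0,-0.12,0,0,0,0]]'
python3 -m jog '[[-0.19,0,-0.07,0,0,0,0],[-0.19,0,-0.07,0,0,0,0],[-0.19,0,-0.07,0,0,0,0],[-0.19,0,-0.07,0,0,0,0]]'
python3 - <<'E'
from h import *
im=optics.get_image("side")
cv2.imwrite("pics/s6.png",cv2.resize(im[130:250,260:420],(768,576),interpolation=2)[:,:,::-1])
E
```

```text
t: 11.95
ee_pos: [583.5, -61.4, 231.8]
orientation: [0.154, 2.945, -0.015]
ft_force: [0.1, 1.4, -2.0]
width: 15.6
grasp_force: 30.9
t: 12.35
ee_pos: [611.2, -64.3, 248.5]
orientation: [0.154, 2.945, -0.015]
ft_force: [-1.0, -0.1, -2.1]
width: 16.1
grasp_force: 30.9
```

View pics/s6.png

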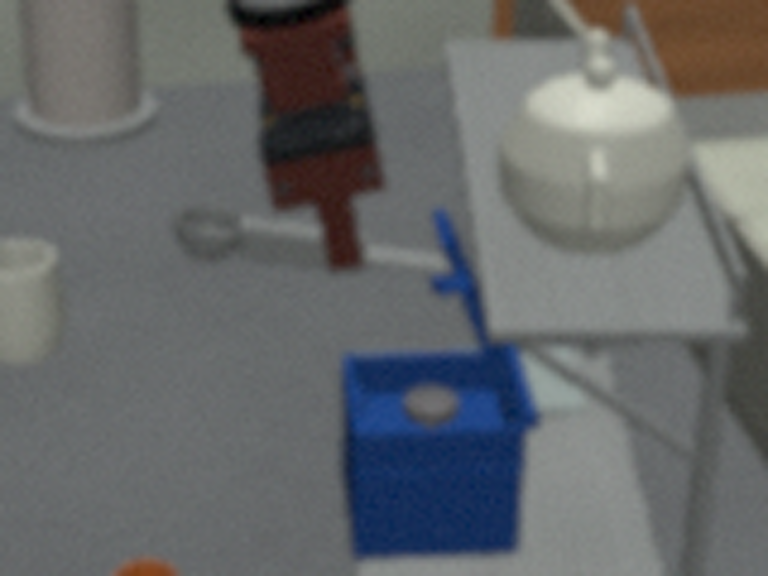

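```bash
python3 -m jog '[[-0.2,0,-0.015,0,0,0,0],[-0.2,0,-0.015,0,0,0,0],[-0.2,0,-0.015,0,0,0,0],[-0.2,0,-0.015,0,0,0,0],[-0.13,0,0.01,0,0,0,0],[0,0,0,0,0,0,0],[0,0,0,0,0,0,0],[0,0,0,0,0,0,0]]'
python3 -m jog '[[0.3,0,0,0,0,0,0],[0.5,0,0,0,0,0,0],[0.7,0,0,0,0,0,0],[0.7,0,0,0,0,0,0],[0,0,0,0,0,0,0]]'
python3 - <<'E'
from h import *
im=optics.get_image("side")
cv2.imwrite("pics/s7.png",cv2.resize(im[130:250,240:400],(768,576),interpolation=2)[:,:,::-1])
E
```

```text
t: 13.2
ee_pos: [646.4, -68.0, 257.3]
orientation: [0.154, 2.945, -0.015]
ft_force: [1.2, 0.4, -1.0]
width: 15.6
grasp_force: 30.9
t: 13.7
ee_pos: [555.8, -58.4, 239.1]
orientation: [0.154, 2.95, -0.014]
ft_force: [-0.4, 0.5, -1.7]
width: 16.2
grasp_force: 30.9
```

View pics/s7.png

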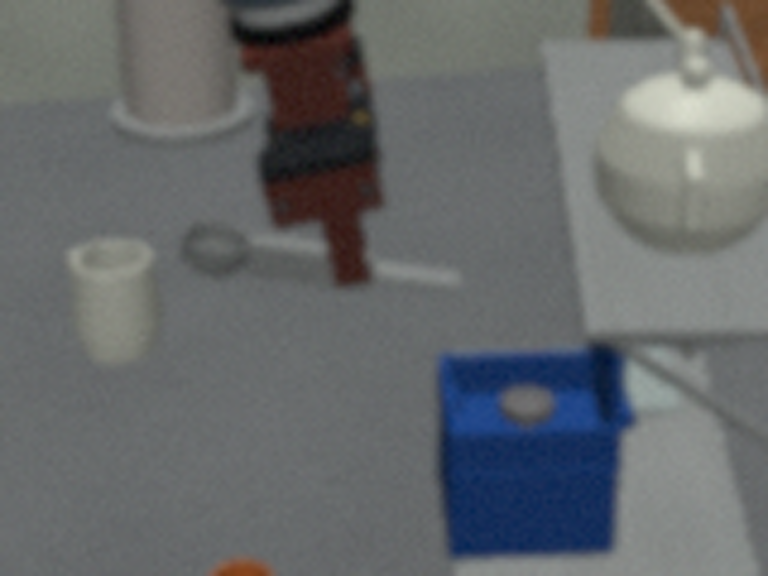

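The lid now stands about upright behind the tier edge, with the plunger uncovered at (527,400). Next I level the spoon and take it back to the board.

```bash
python3 -m jog '[[0.5,0,0,0,-1,0,0],[0.5,0,0,0,-1,0,0],[0,0,0,0.383,0,0.907,0],[0,0,0,0.383,0,0.907,0],[0,0,0,0.383,0,0.907,0],[0,0,0,0,0,0,0]]'
cat > go.py <<'E'
from h import *
import sys
o=ctrl.get_obs();R=Ro.from_rotvec(o["orientation"]).as_matrix();p=o["ee_pos"]
print(p.round(1),"\n",R.round(3)); print("units",(R.T@(np.array([float(v) for v in sys.argv[1:4]])-p)/40).round(3))
E
python3 go.py 386 -292 90
python3 - <<'E'
from h import *
im=optics.get_image("side"); o=ctrl.get_obs(); S=cam("side")
R=Ro.from_rotvec(o["orientation"]).as_matrix(); q=lambda v:proj(S,o["ee_pos"]+R@v)
# spoon pitch: fit predicted tip/bowl for a range of slip angles against bright pixels
for a in (17,20,23,26,29):
    t=np.radians(a); piv=np.array([0,0,-12.]); d=np.array([-np.cos(t),0,np.sin(t)])
    n=np.array([-np.sin(t),0,-np.cos(t)])
    print(a,[ (q(piv+d*L+n*0).round(1)).tolist() for L in (69,-86,-40)])
m=optics.masks_of("spoon","side")
P=q(np.array([0,0,-12.]));print(P)
for k in m:
    e=k["extent"]
    if np.hypot(e[0]-P[0],e[1]-P[1])<40:
        ys,xs=np.nonzero(k["pixels"]);print(k["conf"],np.round(e)); 
        for c in range(xs.min(),xs.max()+1,4): 
            if (xs==c).any(): print(c,ys[xs==c].min(),ys[xs==c].max(),end="; ")
E
```

```text
t: 14.35
ee_pos: [523.2, -54.4, 231.5]
orientation: [0.564, 2.686, -0.113]
ft_force: [0.4, -0.5, -0.4]
width: 15.6
grasp_force: 30.9
[523.2 -54.4 231.5] 
 [[-0.842  0.402  0.36 ]
 [ 0.37   0.916 -0.157]
 [-0.393  0.001 -0.92 ]]
units [ 2.079 -6.824  2.948]
17 [[322.6, 185.9], [274.3, 185.1], [288.2, 185.4]]
20 [[322.7, 187.0], [274.1, 183.8], [288.2, 184.8]]
23 [[322.7, 188.1], [273.9, 182.5], [288.1, 184.1]]
26 [[322.7, 189.1], [273.9, 181.2], [288.1, 183.5]]
29 [[322.6, 190.2], [273.9, 179.9], [288.1, 182.9]]
[300.63620408 185.57269192]
0.6 [298. 186.  52.   9.]
270 182 187; 274 181 190; 278 180 190; 282 181 189; 286 182 190; 290 183 190; 294 185 191; 306 185 190; 310 187 190; 314 187 190; 318 187 191; 322 189 190;
```

```bash
python3 -m jog '[[0.208,-0.682,0.295,0,0,0,0],[0.208,-0.682,0.295,0,0,0,0],[0.208,-0.682,0.295,0,0,0,0],[0.208,-0.682,0.295,0,0,0,0],[0.208,-0.682,0.295,0,0,0,0],[0.208,-0.682,0.295,0,0,0,0],[0.208,-0.682,0.295,0,0,0,0],[0.208,-0.682,0.295,0,0,0,0],[0.208,-0.682,0.295,0,0,0,0],[0.208,-0.682,0.295,0,0,0,0],[0,0,0,0,0,0,0],[0,0,0,0,0,0,0]]'
python3 go.py 386 -292 23
```

```text
t: 15.65
ee_pos: [391.7, -283.0, 97.3]
orientation: [0.565, 2.693, -0.115]
ft_force: [0.3, -0.4, -1.0]
width: 15.9
grasp_force: 30.9
[ 391.7 -283.    97.3] 
 [[-0.845  0.402  0.353]
 [ 0.371  0.916 -0.156]
 [-0.386 -0.001 -0.923]]
units [ 0.755 -0.261  1.699]
```

```bash
python3 -m jog '[[0.15,-0.05,0.34,0,0,0,0],[0.15,-0.05,0.34,0,0,0,0],[0.15,-0.05,0.34,0,0,0,0],[0.13,-0.04,0.26,0,0,0,0],[0.08,0,0.18,0,0,0,0],[0.04,0,0.09,0,0,0,0],[0.03,0,0.06,0,0,0,0],[0,0,0,0,0,0,0],[0,0,0,0,0,0,0]]'
```

```text
t: 16.55
ee_pos: [399.8, -287.1, 49.9]
orientation: [0.588, 2.737, -0.134]
ft_force: [-0.5, -0.5, -1.5]
width: 15.7
grasp_force: 30.9
```

```bash
python3 -c "
from h import *
print(ctrl.get_obs()['qpos'].round(3))"; python3 go.py 435 -312 50
```

```text
[-0.692  0.472  2.242  0.717  0.109 -2.542]
[ 399.8 -287.1   49.9] 
 [[-0.858  0.414  0.306]
 [ 0.382  0.91  -0.161]
 [-0.345 -0.021 -0.939]]
units [-0.993 -0.204  0.367]
```

```bash
python3 -m jog '[[-0.2,0,-0.5,0,0.5,0,0],[-0.1,0,-0.4,0,0.95,0,0],[0,0,-0.2,0,0.95,0,0],[0,0,0,0,0.9,0,0],[0,0,0,0,0,0,0]]'; python3 -c "
from h import *
print(ctrl.get_obs()['qpos'].round(3))"; python3 go.py 390 -295 50
```

```text
t: 17.05
ee_pos: [407.1, -281.2, 78.1]
orientation: [0.626, 2.988, -0.022]
ft_force: [0.0, -0.6, -0.8]
width: 15.8
grasp_force: 30.9
[-0.644  0.441  2.061  0.047  0.554 -1.84 ]
[ 407.1 -281.2   78.1] 
 [[-0.912  0.401  0.084]
 [ 0.4    0.916 -0.032]
 [-0.089  0.004 -0.996]]
units [ 0.314 -0.491  0.674]
```

```bash
python3 -m jog '[[0.07,-0.2,0.3,0,-0.5,0,0],[0.07,-0.2,0.3,0,-0.5,0,0],[0.05,0,0.2,0,-0.5,0,0],[0,0,0,0,0,0,0],[0,0,0,0,0,0,0]]'; python3 -c "
from h import *
print(ctrl.get_obs()['qpos'].round(3))"; python3 go.py 400 -295 22
```

```text
t: 17.55
ee_pos: [393.9, -292.0, 43.7]
orientation: [0.6, 2.841, -0.064]
ft_force: [1.2, -0.4, -1.0]
width: 16.0
grasp_force: 30.9
[-0.709  0.487  2.174  0.291  0.262 -2.137]
[ 393.9 -292.    43.7] 
 [[-0.888  0.404  0.221]
 [ 0.393  0.915 -0.091]
 [-0.239  0.006 -0.971]]
units [-0.034 -0.01   0.567]
```

```bash
python3 -m jog '[[0,0,0.16,0,0,0,0],[0,0,0.16,0,0,0,0],[0,0,0.1,0,0,0,0],[0,0,0.08,0,0,0,0],[0,0,0.05,0,0,0,0],[0,0,0,0,0,0,0]]'; python3 go.py 400 -295 22
```

```text
t: 18.15
ee_pos: [399.6, -294.2, 23.1]
orientation: [0.599, 2.84, -0.064]
ft_force: [-5.7, 2.1, 14.8]
width: 15.6
grasp_force: 31.2
[ 399.6 -294.2   23.1] 
 [[-0.888  0.403  0.222]
 [ 0.393  0.915 -0.092]
 [-0.24   0.006 -0.971]]
units [-0.012 -0.015  0.03 ]
```

```bash
python3 -m jog '[[0,0,-0.02,0,0,0,0],[0,0,0,0,0,0,0.3],[0,0,0,0,0,0,0.3],[0,0,0,0,0,0,0.3],[0,0,0,0,0,0,0.5],[0,0,0,0,0,0,0.5],[-0.05,0,-0.2,0,0,0,0.5],[-0.1,0,-0.4,0,0,0,0.5],[-0.2,0,-0.8,0,0,0,0.5],[-0.2,0,-0.8,0,0,0,0.5],[-0.2,0,-0.8,0,0,0,0.5],[-0.2,0,-0.8,0,0,0,0.5],[0,0,0,0,0,0,0.5]]'
python3 - <<'E'
from h import *
for n,P in [("top",cam("top")),("side",cam("side"))]:
    im=optics.get_image(n)
    for k in optics.masks_of("spoon",n)[:4]:
        c=k["extent"]; print(n,round(k["conf"],2),np.round(c),onz(P,c[:2],27).round(), im[k["pixels"]].mean(0).round())
E
```

```text
t: 19.45
ee_pos: [401.5, -297.2, 184.8]
orientation: [0.598, 2.833, -0.071]
ft_force: [0.4, -0.1, -0.4]
width: 43.6
grasp_force: 0.0
top 0.82 [332. 252.  26.  43.] [ 402. -104.   27.] [193. 100.  40.]
top 0.69 [322. 163.  25.   6.] [746. -77.  27.] [16. 27. 50.]
top 0.6 [387. 235.   7.   1.] [ 459. -314.   27.] [138. 146. 150.]
top 0.59 [454. 234.  47.  10.] [ 456. -567.   27.] [ 38. 112.  51.]
side 0.8 [271. 257.  47.  24.] [ 410. -107.   27.] [144.  81.  45.]
side 0.67 [264. 297.  61.  20.] [ 384. -280.   27.] [112. 114. 112.]
side 0.66 [303. 376.  15.  44.] [ 462. -542.   27.] [ 62. 127.  75.]
```

Spoon is back on the board (side mask centre (264,297)). Now a numeric check of the lid's angle in the side picture while moving toward the caddy.

Run:
```python
from h import *
S=cam("side"); im=optics.get_image("side").astype(int)
u=np.array([.9945,-.1045,0]);w=np.array([.1045,.9945,0]);H=np.array([715.3,-76,154.]); z=np.array([0,0,1.])
off=proj(S,H-126*u-4*z); print("tab shut pred",off,"measured ~ (326.2,211)")
B=im[:,:,2]-im[:,:,0]
for v in range(195,222,2):
    print(v,"".join("#" if b>50 else ("+" if b>25 else ".") for b in B[v,325:385]))
for a in (1.3,1.4,1.5,1.6,1.7,1.8):
    ex=np.array([-np.cos(a),np.sin(a)]); en=np.array([-np.sin(a),-np.cos(a)]) # along lid to tip, underside normal
    out=[]
    for r in (10,30,50):
        for s in (4,-4):
            q=ex*r+en*s; out.append(proj(S,H+u*q[0]+z*q[1]-50*w).round(1).tolist())
    print(a,out)
print("tier edge right end",proj(S,(648,-271,300)), "left",proj(S,(717,141,300)))
```

```text
tab shut pred [324.56744654 211.15517754] measured ~ (326.2,211)
195 ............................................................
197 ............................................................
199 ............................................................
201 ............................................................
203 .......+++++++++++++++++++++++++++++##++++++................
205 ......+################################++###+...............
207 ......+################################+++##+...............
209 ......+#################+##############+++##+...............
211 ......+############++........+##########++###+..............
213 .......############+..........###########+####+.............
215 .......############+..........###########+####+.............
217 .......+#############+......+#################+.............
219 .......+####################################++..............
221 .......+###################################+................
1.3 [[364.8, 214.9], [367.4, 214.3], [363.4, 209.6], [366.0, 208.9], [361.9, 204.1], [364.5, 203.4]]
1.4 [[365.1, 214.8], [367.8, 214.3], [364.3, 209.3], [367.0, 208.8], [363.5, 203.7], [366.2, 203.2]]
1.5 [[365.5, 214.6], [368.1, 214.4], [365.3, 209.0], [368.0, 208.8], [365.2, 203.3], [367.9, 203.1]]
1.6 [[365.8, 214.5], [368.4, 214.5], [366.3, 208.8], [369.0, 208.8], [366.9, 203.1], [369.5, 203.1]]
1.7 [[366.1, 214.4], [368.7, 214.6], [367.3, 208.8], [369.9, 209.0], [368.5, 203.1], [371.2, 203.3]]
1.8 [[366.5, 214.3], [369.0, 214.7], [368.3, 208.8], [370.9, 209.2], [370.2, 203.1], [372.8, 203.6]]
tier edge right end [360.67282077 201.34226217] left [351.08770739 140.18192728]
```

The lid's angle is only roughly 1.4–1.5 by that picture, so I'll push it a little further with the closed fingers (allowed once it is open) before the plunger.

```bash
python3 -m jog '[[0,0,0,-0.24,0,-0.97,0],[0,0,0,-0.24,0,-0.97,0],[0,0,0,-0.24,0,-0.97,0],[0,0,0,0,0,0,0]]'; python3 go.py 540 -57 260
```

```text
t: 20.1
ee_pos: [398.9, -295.3, 178.5]
orientation: [0.149, 2.896, -0.008]
ft_force: [0.1, -0.3, 0.5]
width: 15.3
grasp_force: 0.0
[ 398.9 -295.3  178.5] 
 [[-0.966  0.101  0.239]
 [ 0.1    0.995 -0.017]
 [-0.24   0.007 -0.971]]
units [-3.297  6.299 -1.237]
```

```bash
python3 -m jog '[[-0.33,0.63,-0.124,0,0,0,0],[-0.33,0.63,-0.124,0,0,0,0],[-0.33,0.63,-0.124,0,0,0,0],[-0.33,0.63,-0.124,0,0,0,0],[-0.33,0.63,-0.124,0,0,0,0],[-0.33,0.63,-0.124,0,0,0,0],[-0.33,0.63,-0.124,0,0,0,0],[-0.33,0.63,-0.124,0,0,0,0],[-0.33,0.63,-0.124,0,0,0,0],[-0.33,0.63,-0.124,0,0,0,0],[0,0,0,0,-0.87,0,0],[0,0,0,0,-0.87,0,0],[0,0,0,0,-0.87,0,0],[0,0,0,0,-0.87,0,0],[0,0,0,0,-0.87,0,0],[0,0,0,0,0,0,0]]'; python3 go.py 655 -69.7 190;  python3 -c "
from h import *
print(ctrl.get_obs()['qpos'].round(3))"
```

```text
t: 21.7
ee_pos: [537.2, -56.2, 258.2]
orientation: [0.13, 2.444, -0.037]
ft_force: [-0.4, 0.5, -0.4]
width: 0.4
grasp_force: 0.0
[537.2 -56.2 258.2] 
 [[-0.764  0.104  0.637]
 [ 0.085  0.995 -0.06 ]
 [-0.64   0.008 -0.768]]
units [-1.188 -0.044  3.207]
[-0.145  0.052  2.241  0.204  0.158 -1.799]
```

```bash
python3 -m jog '[[-0.2,0,0.53,0,0,0,0],[-0.2,0,0.53,0,0,0,0],[-0.2,0,0.53,0,0,0,0],[-0.2,0,0.53,0,0,0,0],[-0.2,0,0.53,0,0,0,0],[-0.2,0,0.53,0,0,0,0],[0,0,0,0,0,0,0]]'; python3 go.py 707 -75 180;  python3 -c "
from h import *
print(ctrl.get_obs()['qpos'].round(3))"
```

```text
t: 22.4
ee_pos: [662.9, -70.7, 204.2]
orientation: [0.127, 2.461, -0.028]
ft_force: [0.6, -0.7, 0.3]
width: 0.1
grasp_force: 0.0
[662.9 -70.7 204.2] 
 [[-0.774  0.098  0.625]
 [ 0.084  0.995 -0.052]
 [-0.627  0.012 -0.779]]
units [-0.482 -0.006  1.166]
[-0.141  0.336  2.023  0.33   0.111 -1.924]
```

```bash
python3 -m jog '[[0,0,0,0,0.8,0,0],[0,0,0,0,0,0,0]]'; python3 go.py 697 -74.5 181;  python3 -c "
from h import *
print(ctrl.get_obs()['qpos'].round(3))"
```

```text
t: 22.6
ee_pos: [662.3, -71.1, 206.8]
orientation: [0.129, 2.542, -0.026]
ft_force: [-0.1, -0.7, 0.4]
width: 0.6
grasp_force: 0.0
[662.3 -71.1 206.8] 
 [[-0.823  0.098  0.56 ]
 [ 0.087  0.995 -0.047]
 [-0.562  0.01  -0.827]]
units [-0.358 -0.006  1.024]
[-0.139  0.332  1.972  0.129  0.244 -1.725]
```

```bash
python3 -m jog '[[-0.09,0,0.255,0,0,0,0],[-0.09,0,0.255,0,0,0,0],[-0.09,0,0.255,0,0,0,0],[-0.09,0,0.255,0,0,0,0],[0,0,0,0,0,0,0]]'; python3 -m jog '[[-0.062,0,0.042,0,0,0,0],[-0.062,0,0.042,0,0,0,0],[0,0,0,0,0,0,0]]'; python3 go.py 709 -74.5 181;  python3 -c "
from h import *
print(ctrl.get_obs()['qpos'].round(3))"
```

```text
t: 23.1
ee_pos: [695.8, -73.9, 178.1]
orientation: [0.129, 2.544, -0.025]
ft_force: [-0.7, -0.0, 0.3]
width: 0.4
grasp_force: 0.0
t: 23.4
ee_pos: [701.7, -74.5, 180.1]
orientation: [0.128, 2.542, -0.025]
ft_force: [-0.0, -0.2, 0.0]
width: 0.4
grasp_force: 0.0
[701.7 -74.5 180.1] 
 [[-0.823  0.097  0.56 ]
 [ 0.086  0.995 -0.046]
 [-0.562  0.01  -0.827]]
units [-0.162  0.019  0.084]
[-0.136  0.425  1.903  0.138  0.22  -1.731]
```

```bash
python3 -m jog '[[-0.062,0,0.042,0,0,0,0],[0,0,0,0,0,0,0]]';python3 -m jog '[[-0.062,0,0.042,0,0,0,0],[0,0,0,0,0,0,0]]'; python3 -m jog '[[-0.062,0,0.042,0,0,0,0],[0,0,0,0,0,0,0]]'
```

```text
t: 23.6
ee_pos: [704.4, -74.8, 179.9]
orientation: [0.128, 2.542, -0.025]
ft_force: [0.2, -0.5, 0.4]
width: 0.6
grasp_force: 0.0
t: 23.8
ee_pos: [707.3, -75.1, 179.8]
orientation: [0.128, 2.542, -0.025]
ft_force: [-1.2, 0.2, 1.0]
width: 0.6
grasp_force: 0.8
t: 24.0
ee_pos: [710.4, -75.4, 179.7]
orientation: [0.128, 2.542, -0.025]
ft_force: [-1.5, 0.7, 0.7]
width: 0.2
grasp_force: 0.7
```

```bash
python3 -m jog '[[-0.062,0,0.042,0,0,0,0],[0,0,0,0,0,0,0]]';python3 -m jog '[[-0.062,0,0.042,0,0,0,0],[0,0,0,0,0,0,0]]'
```

```text
t: 24.2
ee_pos: [713.3, -75.6, 179.5]
orientation: [0.128, 2.543, -0.025]
ft_force: [-1.1, -0.1, 0.1]
width: 0.4
grasp_force: 0.7
t: 24.4
ee_pos: [714.2, -75.7, 179.0]
orientation: [0.129, 2.546, -0.024]
ft_force: [-14.8, 0.7, 11.1]
width: 0.3
grasp_force: 8.9
```

The lid is hard against its back stop (14.8 N), so step 2 is certain. Now the plunger.

```bash
python3 -m jog '[[0.2,0,-0.14,0,0,0,0],[0.4,0,-0.28,0,0,0,0],[0.3,0,-0.2,0,0,0,0],[0,0,0,0,0,0,0]]'; python3 go.py 672 -71.5 153; python3 -c "
from h import *
print(ctrl.get_obs()['qpos'].round(3))"
```

```text
t: 24.8
ee_pos: [671.1, -71.5, 179.6]
orientation: [0.129, 2.544, -0.025]
ft_force: [-0.3, 0.1, 1.0]
width: 0.5
grasp_force: 0.0
[671.1 -71.5 179.6] 
 [[-0.824  0.098  0.559]
 [ 0.087  0.995 -0.046]
 [-0.56   0.01  -0.828]]
units [ 0.356 -0.005  0.563]
[-0.138  0.388  1.968  0.163  0.194 -1.758]
```

```bash
python3 -m jog '[[0,0,0,0,1,0,0],[0.15,0,0.29,0,0,0,0],[0.15,0,0.29,0,0,0,0],[0,0,0,0,0,0,0]]'; python3 -m jog '[[0.06,0,0.11,0,0,0,0],[0.06,0,0.11,0,0,0,0],[0,0,0,0,0,0,0]]'; python3 -c "
from h import *
print(ctrl.get_obs()['qpos'].round(3))"
```

```text
t: 25.2
ee_pos: [671.2, -71.1, 150.2]
orientation: [0.133, 2.65, -0.018]
ft_force: [-1.2, -0.1, 0.0]
width: 0.5
grasp_force: 0.0
t: 25.5
ee_pos: [672.6, -71.3, 143.2]
orientation: [0.133, 2.647, -0.019]
ft_force: [-2.0, 0.4, 3.0]
width: 0.3
grasp_force: 1.8
[-0.136  0.456  1.915  0.097  0.282 -1.693]
```

Contact at about 3 N; continuing down in small steps to the stop.

```bash
python3 -m jog '[[0.047,0,0.088,0,0,0,0],[0.035,0,0.066,0,0,0,0],[0,0,0,0,0,0,0]]'; python3 -m jog '[[0.024,0,0.044,0,0,0,0],[0,0,0,0,0,0,0]]';python3 -m jog '[[0.024,0,0.044,0,0,0,0],[0,0,0,0,0,0,0],[0,0,0,0,0,0,0]]'
```

```text
t: 25.8
ee_pos: [673.2, -71.3, 137.0]
orientation: [0.133, 2.646, -0.019]
ft_force: [-2.6, 0.0, 5.9]
width: 0.8
grasp_force: 2.7
t: 26.0
ee_pos: [673.5, -71.3, 136.4]
orientation: [0.133, 2.645, -0.019]
ft_force: [-8.5, 0.5, 15.8]
width: 0.5
grasp_force: 7.8
t: 26.3
ee_pos: [673.8, -71.4, 136.0]
orientation: [0.133, 2.643, -0.019]
ft_force: [-16.8, 0.5, 28.9]
width: 0.6
grasp_force: 14.0
```

```bash
python3 -m jog '[[0,0,-0.2,0,0,0,0],[0,0,-0.5,0,0,0,0],[0,0,-0.9,0,0,0,0],[0,0,-0.9,0,0,0,0],[0,0,-0.9,0,0,0,0],[0.3,0,-0.8,0,0,0,0],[0,0,0,0,0,0,0],[0,0,0,0,0,0,0]]'
python3 - <<'E'
from h import *
print(ctrl.get_obs()["qpos"].round(3))
S=cam("side"); im=optics.get_image("side").astype(int); B=im[:,:,2]-im[:,:,0]
for v in range(201,219,2): print(v,"".join("#" if b>50 else ("+" if b>25 else ".") for b in B[v,325:385]))
for n in ("top","side"):
    for t in ("spoon","board","teapot","coaster","dipper","jug"):
        if n=="top" : optics.get_image(n) if t=="spoon" else 0
        else: optics.get_image(n) if t=="spoon" else 0
        print(n,t,[(round(k["conf"],2),np.round(k["extent"]).tolist()) for k in optics.masks_of(t,n)[:3]])
T=cam("top"); it=optics.get_image("top").astype(int)
sub=it[232:290,366:412]; sat=sub.max(2)-sub.min(2); g=(sat<30)&(sub.mean(2)>120)
ys,xs=np.nonzero(g); print("grey px on board",len(xs)); 
for q in ((xs[ys.argmin()],ys.min()),(xs[ys.argmax()],ys.max())): print(onz(T,(q[0]+366,q[1]+232),27).round())
E
```

```text
t: 27.1
ee_pos: [583.8, -64.0, 275.7]
orientation: [0.133, 2.645, -0.019]
ft_force: [-0.4, 0.4, -0.1]
width: 0.7
grasp_force: 0.0
[-0.146  0.125  2.004  0.065  0.521 -1.665]
201 ............................................................
203 .......++++++++++++++++++++++++++++#######++................
205 ......+######################################++.............
207 ......+########################################+............
209 ......+#################+#####################++............
211 ......+#############+.......++###############++.............
213 .......############+..........###############+..............
215 .......############+..........################+.............
217 .......+#############+......+#################+.............
top spoon [(0.61, [379.0, 255.0, 24.0, 44.0]), (0.58, [454.0, 234.0, 39.0, 13.0]), (0.54, [340.0, 267.0, 7.0, 7.0])]
top board [(0.7, [391.0, 255.0, 42.0, 58.0])]
top teapot [(0.86, [350.0, 140.0, 51.0, 36.0]), (0.41, [364.0, 173.0, 5.0, 16.0]), (0.34, [382.0, 255.0, 22.0, 45.0])]
top coaster [(0.69, [279.0, 161.0, 22.0, 18.0])]
top dipper [(0.49, [364.0, 168.0, 2.0, 4.0]), (0.28, [349.0, 140.0, 52.0, 37.0])]
top jug [(0.83, [224.0, 255.0, 25.0, 26.0]), (0.63, [320.0, 176.0, 10.0, 8.0])]
side spoon [(0.95, [270.0, 257.0, 49.0, 23.0]), (0.8, [267.0, 296.0, 58.0, 18.0]), (0.63, [384.0, 158.0, 41.0, 41.0])]
side board [(0.56, [268.0, 316.0, 80.0, 42.0])]
side teapot [(0.56, [383.0, 157.0, 42.0, 43.0])]
side coaster [(0.41, [378.0, 212.0, 15.0, 11.0])]
side dipper [(0.79, [367.0, 264.0, 51.0, 10.0])]
side jug [(0.92, [265.0, 194.0, 23.0, 29.0])]
grey px on board 202
[ 460. -311.   27.]
[ 305. -255.   27.]
```

```bash
python3 -c "
from workcell import ctrl
print(ctrl.close_job())"
```

```text
the job is handed in; nothing more can be done
None
```

I handed the job in at about 28 s; the hand-in returned no verdict. The spoon levered the lid free, the lid stands open at its back stop, the plunger went down to its stop and was released, and the spoon lies on the board. The bystanders showed no movement. Two things I could not confirm: the plunger springing back up, and whether two wrist joints that briefly sat on their range limits while I was placing the spoon (joint 5 at 0.109 against 0.11, joint 6 at -2.542 against -2.54) count as passing them.

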